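Roll a sample bottle up to the sensing pad of the inspection ramp

ROBOT

A 6-joint arm with a two-finger parallel gripper is mounted at the origin on a cart in front of the work surface, level with it; the furniture and walls round the work are solid. World frame = base frame: x ahead of the robot, y to its left, z up, the work surface at z = 0. Lengths are in m, angles in degrees, forces in N, time in s.
With the tool pointing down it reaches from about 0.375 to 0.9 m from the base axis. Payload 3.1 kg.
Tool frame: the origin (TCP) lies at the very end of the fingers, on their centre line; the grasp point (between the pads) lies 19 mm behind it (grip_point_offset is the distance from the TCP to the grasp point, in m); y points along the fingers, x is the direction in which the jaws open and shut, and the axes are right-handed (so a half turn about y gives the same grasp; the last joint's range is limited). The gripper opens to 87 mm and grips with 3 to 60 N. Pads are 19 mm wide; open, the fingers measure 117 mm over their backs; the gripper's body (75 mm by 190 mm) begins 51 mm behind the grasp point.
Start: joints at [57.611, 30.224, 82.088, -0, 67.689, -10.227], TCP at [0.236, 0.579, 0.223] pointing down, gripper open.
Joint ranges: [-176.69, 176.69], [-43.24, 126.21], [12.49, 139.97], [-82, 262], [0, 151.66], [-163.58, 163.58]. Speed limits (degrees/s): [159.86, 159.86, 180, 180, 180, 180].

INTERFACE

Orientations are given as a 3x3 rotation matrix whose columns are the frame's x, y, z axes.
In Python, from rig import * gives the robot as it stands.
- The arm moves only by the tool send_rows, never from a script. Its argument "moves" is text: rows parted by semicolons, each of 5 numbers parted by spaces: the finger opening in mm, from 0 to 87, then the shift along the tool's x, y, z in mm, then the turn about the tool's y in degrees. In form: fingers dx dy dz yaw; .... A call has 1 to 20 rows; each row shifts and turns the commanded pose from where the row before left it, along the tool's axes as they then stand; what a row does not reach is not made up. A row lasts 1/12 s, in which the tool goes at most 41.7 mm and 7.16 degrees, less where a joint would pass 70% of its speed; a pose out of reach is approached as far as the arm can. A call is refused whole if a number of a shift passes 41.7 or a number of a turn 7.16, either way. A call with a gripper value outside its range is refused whole. The fingers move at their own pace and stop on an object; the grip force is fixed at half the most. Time passes only in rows, so rows that do not move let the fingers close. It gives the time, the measured TCP pose, the force and the opening at its end, in the units of the state.
- read_state(): the state, without advancing time (a new reading comes with each control period).
- capture(name): name is "scene" or "side" or "wrist"; returns a dict with "image" (400x640x3 uint8, blue, green, red), "z_map" (400x640 float32, m along the optical axis (not along the pixel's ray), 0 where there is no reading), "mtx" (3x3 intrinsics, pixels), "origin" and "rotation" of the camera in the world; the wrist camera has in their place "tool_from_camera" (4x4, takes a point from camera to tool coordinates, whose origin is the TCP and whose axes are the tool frame's). Camera axes: x right, y up, looking along -z (the intrinsics and any distortion apply to the point x, -y, -z); pixel columns grow to the right and rows downward; lengths in m; the calibration is good to about 2 mm. A picture is of the moment at which its call begins: read the wrist's pose just before it.
- hand_in(): hands the job in, once; it reports no verdict.
Trained networks look in a picture, given as the dict that the camera call returned (one of the last four; its "shot" number tells which), for a name from the list of things; names that differ only in an ending like _2 or _b are one class to them, and where a whole thing is asked for, a point or a joint stands for the part that bears it (a point fixed in the world has none). Each returns a list of dicts, best first, with "p" (0 to 1); they miss things now and then, are a little off and sometimes report something else, mostly with a low value. They report only what shows in the picture. A call takes as long as a camera call. They do not tell look-alikes from the thing itself.
- search_frame(picture, name): "bbox" ([left, top, right, bottom] in pixels, round what is visible of it).
- masks_of(picture, name): "region" (400x640 bool, what is visible of it) and "bbox" ([left, top, right, bottom] in pixels, round what is visible of it).
- mark_of(picture, name): "pixel" ([row, column] in pixels: a listed point, or the origin of a listed thing).
The state is a dict: "time_s": time; "joint_positions": joint angles; "qvel": joint speeds; "tau": joint torques, N m; "position": TCP position; "tcp_rot": TCP orientation; "force": force on the tool from outside, world axes, zero at the start; "moment": the same for the moment, N m; "opening": opening from 0.0 (shut) to 1.0 (fully open).
Only numpy, scipy, OpenCV 4.12 (cv2) and the standard library are available. Lean on these libraries where they do the work, as an engineer would, in place of code of your own. Each camera call takes 0.05 s, during which the arm holds its last target. There are 200 camera calls.

TASK

Take the paddle out of its stand and with it roll the sample bottle that lies at the foot of the ramp gently up the ramp, over the low ridge, and on against the sprung sensing pad of the stop block. Press it there with a light, steady push of about 6 N for a second so that it registers, back off slowly so that the bottle settles in its seat behind the ridge, and put the paddle back upright, fully down, in its stand. Touch the bottle with nothing but the paddle and leave everything else where it is.

Things in the scene. Friction and masses are not known exactly. Their poses are not given: they have to be found in the camera images.
- ramp: Fixed inspection ramp, 340 x 150 mm: grey base, bare metal track between two white fences (45 mm high, inner faces at y = +-63 mm). Origin: on the worktop under the track's middle line; x points along the track the way up, z up. Track surface: 14 mm high at x = -150 mm, rising evenly (3.5 degrees) to 26 mm at x = 50 mm, then less (2 degrees) to 30 mm at x = 170 mm.
- ramp_foot (a point): Middle of the top of the round foot bar that crosses the track at ramp x = -116 mm and stands 5 mm above it; the bottle rests against its uphill side. The low end behind it is open: the paddle can be let down there from above, behind the bottle, its lower edge 8 mm or more above the track. To the left of the ramp (world y over 0.18 m) stands a shaker with baskets of bottles, up to 0.34 m high.
- ramp_ridge (a point): Middle of the top of the rounded ridge that crosses the track at ramp x = 50 mm and stands 2.2 mm above it. The seat is the dip just beyond it: a bottle left there rolls back and rests against the ridge, its axis at about x = 63 mm. Rolling the bottle up and over the ridge takes up to about 3 N.
- pad_span (a point): Not the pad: the middle of where it may be (ramp x = 115 mm, 50 mm high). A grey stop block, 77 mm high, bridges the fences; facing the low end it carries a black sprung rubber pad, 86 mm wide. Its last user clamped it so that the pad's face lies anywhere from ramp x = 100 to 130 mm; this is not reported: find it by feel. The pad gives 2.5 N per mm and ends hard after 6 mm (15 N).
- bottle: White plastic sample bottle with cap on its side across the ramp's foot, against the foot bar: 46 mm diameter, 112 mm long, 55 g. Origin: centre of its bottom; z runs along it to the cap, towards the ramp's +y. The straight body is 75 mm long. Against the pad, 4 to 8 N from the paddle kept for half a second register it; over 15 N, or running faster than 0.3 m/s, damages it.
- bottle_mid (a point): Point on the bottle's axis, 47 mm from its bottom (its middle and centre of mass), 23 mm above the track surface; about x = -100 mm on the ramp at the start. Seated, it must lie beyond the ridge (ramp x over 54 mm), the bottle lying square across the track.
- paddle: Hand paddle standing upright in the stand: white blade 12 mm thick (its x) x 60 mm wide (its y) x 50 mm high, above it a black handle 16 mm (x) x 24 mm (y) x 46 mm high, 96 mm high in all, 90 g. Origin: centre of the blade's lower edge, z up. Front and back are alike. Take it by the handle across the 16 mm, 74 mm above its origin.
- stand: Fixed grey block 50 x 94 x 40 mm with one slot open to the top, 16 mm (its x) by 64 mm (its y), 30 mm deep, mouth chamfered 3 mm. Origin: centre of the underside, z up. The paddle in place stands with its origin 10 mm above the stand's origin.
- spare_bottle: White sample bottle without cap, standing, 48 mm diameter, 112 mm high; origin centre of underside. Bystander.
- tape_roll: Roll of tape lying flat, 68 mm diameter, 19 mm high; origin centre of underside. Bystander.
- bottle_cap: Loose white screw cap, 23 mm diameter, 17 mm high; origin centre of underside. Bystander.
- marker_pen: Dark marker pen lying, 128 mm long (its y), 15 mm thick; origin centre of underside. Bystander.
- forceps: Steel forceps lying, 122 mm long (its y), 14 mm wide, 10 mm high; origin centre of underside. Bystander.
- lab_timer: Bench timer, 58 x 66 x 20 mm; origin centre of underside. Bystander.
Mind the look-alikes: they are no part of the job. What is shaped like the paddle but orange is not meant.

How it is judged:
By the outcome, as a careful person would: the job done as asked, in the order asked, and still so for the second after the job is handed in, with the robot touching nothing.
It also fails if it takes over 72 s, if anything falls off the work surface, if the arm or the gripper's body presses on something with over 40 N, if the wrist force passes 120 N, or if a joint passes its speed limit or range.

## Working session

There is one attempt and no reset: what is moved stays moved. The work goes in short steps, Python scripts to look and compute and a tool call to move; the robot and the scene stay as the last step left them, time stands still between calls to the robot, and variables do not carry over. Pictures are saved under pics/ and viewed, about 8 in all and at most 12, crops included, and the job is handed in when it is done.

Besides the shell and the picture viewer there is one more tool, called after ">>>" as name(argument=value, ...), one argument or row to a line, values as JSON. send_rows: Moves the arm, as the interface text tells. Its arguments: {"type":"object","properties":{"moves":{"type":"string"}},"required":["moves"]}

```bash
mkdir -p pics; ls
cat > h.py <<'E'
from rig import *
import numpy as np, cv2
def world(c,px,z=None,depth=None,T=None):
    r,col=px; K=c["mtx"]
    d=np.array([(col-K[0,2])/K[0,0],-(r-K[1,2])/K[1,1],-1.])
    R,o=(c["rotation"],c["origin"]) if T is None else T
    R=np.array(R);o=np.array(o)
    w=R@d
    if z is not None: return o+w*(z-o[2])/w[2]
    if depth is None: depth=c["z_map"][int(round(r)),int(round(col))]
    return o+w*depth
def wristT(c,s):
    M=np.array(c["tool_from_camera"]);R=np.array(s["tcp_rot"])
    return R@M[:3,:3],np.array(s["position"])+R@M[:3,3]
E
python3 - <<'E'
from h import *
s=read_state();print({k:np.round(v,3).tolist() for k,v in s.items()})
for n in("scene","side"):
    c=capture(n);cv2.imwrite(f"pics/{n}0.png",c["image"])
    print(n,np.round(c["origin"],3))
    for t in ["ramp","ramp_foot","ramp_ridge","pad_span","bottle","bottle_mid","paddle","stand"]:
        for m in mark_of(c,t)[:3]:
            p=m["pixel"];print(t,round(m["p"],2),np.round(p),np.round(world(c,p),3))
E
```

```text
pics
{'time_s': 0.0, 'joint_positions': [57.612, 30.28, 82.156, -0.0, 67.688, -10.226], 'qvel': [0.067, 0.008, 0.018, 0.01, -0.065, -0.044], 'tau': [0.001, -44.005, -17.659, 0.063, 0.058, -0.0], 'position': [0.235, 0.578, 0.222], 'tcp_rot': [[0.377, -0.001, -0.926], [0.926, -0.002, 0.377], [-0.002, -1.0, 0.0]], 'force': [0.653, 0.307, 0.154], 'moment': [-0.038, 0.015, -0.042], 'opening': 0.997}
scene [-0.297 -0.082  0.737]
ramp 0.93 [215. 237.] [ 0.497 -0.088  0.043]
ramp_foot 0.62 [236. 395.] [ 0.365 -0.443  0.01 ]
ramp_foot 0.6 [206. 190.] [0.535 0.016 0.061]
ramp_foot 0.53 [270. 206.] [ 0.08  -0.037  0.328]
ramp_ridge 0.71 [202. 189.] [0.548 0.018 0.063]
pad_span 0.95 [191. 275.] [ 0.581 -0.195  0.03 ]
bottle 0.67 [214. 188.] [0.524 0.023 0.046]
bottle_mid 0.96 [197. 190.] [0.567 0.015 0.063]
bottle_mid 0.35 [203. 365.] [ 0.472 -0.403  0.032]
paddle 0.59 [206. 461.] [ 0.429 -0.652  0.005]
paddle 0.56 [201. 370.] [ 0.466 -0.412  0.042]
paddle 0.36 [191. 276.] [ 0.579 -0.195  0.031]
stand 0.81 [204. 367.] [ 0.465 -0.405  0.033]
side [0.358 0.48  0.7  ]
ramp 0.82 [263. 288.] [ 0.562 -0.069  0.021]
ramp 0.48 [243. 366.] [ 0.387 -0.168  0.022]
ramp_foot 0.67 [296. 270.] [0.569 0.042 0.041]
ramp_ridge 0.83 [243. 296.] [ 0.557 -0.13   0.029]
pad_span 0.96 [215. 306.] [ 0.55  -0.208  0.053]
bottle 0.8 [295. 293.] [0.522 0.032 0.042]
bottle_mid 0.6 [286. 273.] [0.565 0.029 0.059]
bottle_mid 0.52 [294. 264.] [0.585 0.038 0.04 ]
paddle 0.75 [183. 336.] [ 0.504 -0.392  0.026]
paddle 0.58 [148. 370.] [ 0.425 -0.647  0.003]
stand 0.8 [182. 339.] [ 0.493 -0.395  0.027]
```

View pics/scene0.png

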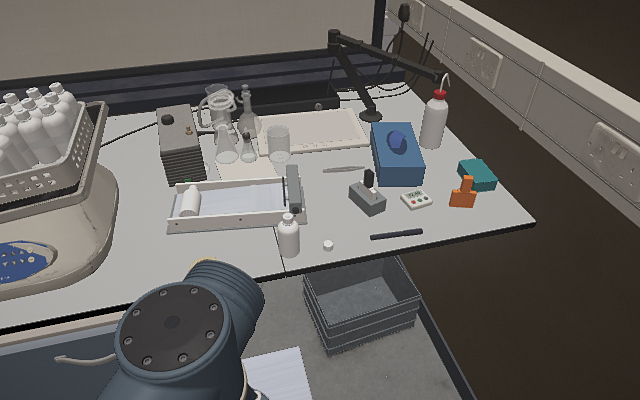

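View pics/side0.png

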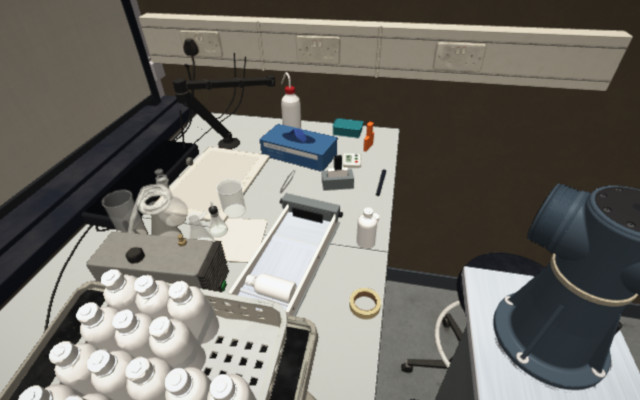

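The scene picture shows the ramp at (175–305, 180–230), running uphill to the right, with the bottle at (190,202) and the stop block at (292,188). The paddle, with its black handle, stands in the grey stand at (368,178).

Things that could be taken for the paddle:
- Orange look-alike at (463,192): rejected by its colour.
- Marker pen at (397,234): not paddle-shaped.
- Stand paddle at (368,178): chosen.

Things that could be taken for the bottle:
- Spare bottle, standing at (289,238).
- Basket bottles on the left.
- The bottle lying on the ramp at (190,202): chosen.

```bash
cat > cloud.py <<'E'
from h import *
def cloud(c,reg,T=None):
    rr,cc=np.nonzero(reg&(c["z_map"]>0));K=c["mtx"];z=c["z_map"][rr,cc]
    d=np.stack([(cc-K[0,2])/K[0,0],-(rr-K[1,2])/K[1,1],-np.ones(len(rr))],1)*z[:,None]
    R,o=(c["rotation"],c["origin"]) if T is None else T
    return d@np.array(R).T+np.array(o)
def rect(p):
    (cx,cy),(w,h),a=cv2.minAreaRect((p[:,:2]*1000).astype(np.float32));return np.round([cx,cy,w,h,a],1)
E
python3 - <<'E'
from cloud import *
P={}
for n in("scene","side"):
    c=capture(n)
    for t in ["ramp","stand","paddle","bottle"]:
        for m in masks_of(c,t)[:2]:
            q=cloud(c,cv2.erode(m["region"].astype(np.uint8),np.ones((2,2)))>0)
            if len(q)<10: continue
            print(n,t,round(m["p"],2),np.round(m["bbox"]),len(q),np.round(np.percentile(q,[2,50,98],axis=0),3).tolist(),rect(q[(q[:,2]>.02)]) if (q[:,2]>.02).sum()>5 else "")
E
```

```text
scene ramp 0.94 [170. 179. 306. 233.] 4956 [[0.476, -0.236, 0.004], [0.546, -0.09, 0.027], [0.647, 0.061, 0.046]] [563.6 -97.9 322.1 145.2  81.3]
scene stand 0.97 [350. 185. 386. 220.] 478 [[0.452, -0.451, 0.008], [0.469, -0.405, 0.03], [0.531, -0.386, 0.042]] [ 497.6 -418.2   87.3   51.    17. ]
scene paddle 0.82 [357. 170. 379. 199.] 311 [[0.474, -0.429, 0.037], [0.494, -0.416, 0.062], [0.525, -0.406, 0.107]] [ 502.3 -417.6   60.7   18.3   23.2]
scene paddle 0.6 [451. 172. 478. 208.] 555 [[0.419, -0.708, 0.004], [0.428, -0.65, 0.04], [0.475, -0.625, 0.097]] [ 441.7 -676.8   44.6  100.3   27.3]
scene bottle 0.63 [181. 182. 203. 218.] 431 [[0.522, -0.004, 0.043], [0.551, 0.014, 0.06], [0.618, 0.036, 0.065]] [572.3  12.7  38.7 104.1  79.2]
side ramp 0.86 [229. 206. 340. 317.] 4734 [[0.481, -0.215, 0.003], [0.56, -0.09, 0.025], [0.648, 0.046, 0.045]] [571.  -21.  438.8 152.6  83.7]
side stand 0.62 [324. 168. 353. 196.] 451 [[0.453, -0.431, 0.0], [0.499, -0.397, 0.027], [0.546, -0.382, 0.041]] [ 501.8 -411.3   93.6   48.    12.2]
side paddle 0.69 [329. 155. 346. 179.] 229 [[0.477, -0.421, 0.037], [0.503, -0.412, 0.06], [0.527, -0.405, 0.105]] [ 502.2 -414.    57.3   13.1   17.2]
side paddle 0.68 [365. 124. 376. 152.] 190 [[0.419, -0.682, 0.0], [0.432, -0.641, 0.042], [0.445, -0.621, 0.094]] [ 430.7 -648.7   63.3   13.9   61.7]
side bottle 0.8 [244. 276. 295. 303.] 790 [[0.526, 0.01, 0.036], [0.565, 0.029, 0.057], [0.627, 0.045, 0.064]] [578.5  25.9  38.2 107.8  87. ]
```

>>> send_rows(
  moves="87 0 -40 0 0; 87 0 -40 0 0; 87 0 -40 0 0; 87 0 -40 0 0; 87 0 -40 0 0",
)

```text
time_s: 1.82
position: [0.2355, 0.5785, 0.4246]
tcp_rot: [[0.377, 0.0, -0.926], [0.926, 0.0, 0.377], [0.0, -1.0, -0.0]]
force: [0.7, 0.9, 0.6]
opening: 1.001
```

>>> send_rows(
  moves="87 -26 0 -29 0; 87 -26 0 -29 0; 87 -26 0 -29 0; 87 -26 0 -29 0; 87 -26 0 -29 0; 87 -26 0 -29 0; 87 -26 0 -29 0; 87 -26 0 -29 0; 87 -26 0 -29 0; 87 -26 0 -29 0; 87 -26 0 -29 0; 87 -26 0 -29 0; 87 -26 0 -29 0; 87 -26 0 -29 0; 87 -26 0 -29 0; 87 -26 0 -29 0; 87 -26 0 -29 0; 87 -26 0 -29 0; 87 0 0 0 0;87 0 0 0 0",
)

```text
time_s: 3.48
position: [0.543, -0.0534, 0.4218]
tcp_rot: [[0.381, -0.001, -0.925], [0.925, 0.001, 0.381], [0.0, -1.0, 0.001]]
force: [-0.7, 0.6, 0.7]
opening: 0.997
```

Run:
```python
from cloud import *
s=read_state();print(np.round(s["joint_positions"],1),np.round(s["position"],4))
c=capture("wrist");T=wristT(c,s);cv2.imwrite("pics/w1.png",c["image"])
np.savez("w1.npz",**{k:v for k,v in c.items() if k not in("shot",)},R=T[0],o=T[1])
for t in ["ramp","bottle","paddle","stand"]:
    for m in masks_of(c,t)[:2]:
        q=cloud(c,m["region"],T);q=q[np.isfinite(q[:,2])];u=q[q[:,2]>.02]
        print(t,round(m["p"],2),np.round(m["bbox"]),np.round(np.percentile(q,[2,50,98],axis=0),3).tolist(),rect(u) if len(u)>5 else "")
for t in ["ramp_foot","ramp_ridge","pad_span","bottle_mid","bottle"]:
    for m in mark_of(c,t)[:1]: print(t,round(m["p"],2),np.round(m["pixel"]),np.round(world(c,m["pixel"],T=T),4))
```

```text
[-17.4  14.2  76.3   0.   89.6 -85. ] [ 0.543  -0.0534  0.4218]
ramp 0.95 [205. 104. 412. 239.] [[0.485, -0.212, 0.004], [0.564, -0.088, 0.024], [0.647, 0.067, 0.045]] [566.4 -82.6 296.3 142.9  81.4]
bottle 0.7 [348. 118. 390. 191.] [[0.524, -0.005, 0.028], [0.567, 0.016, 0.058], [0.627, 0.042, 0.063]] [579.   16.5  45.8 111.7  81.4]
bottle 0.5 [ 77. 199. 112. 225.] [[0.475, -0.428, 0.035], [0.493, -0.414, 0.058], [0.512, -0.409, 0.098]] [ 491.2 -418.3   45.8   25.8   53.3]
paddle 0.62 [ 76. 197. 114. 224.] [[0.474, -0.429, 0.035], [0.493, -0.414, 0.056], [0.514, -0.408, 0.097]] [ 491.6 -419.2   49.2   27.8   52.8]
stand 0.78 [ 70. 181. 142. 226.] [[0.452, -0.449, 0.001], [0.484, -0.401, 0.035], [0.536, -0.382, 0.041]] [ 509.7 -272.4  369.6   85.3   83.1]
ramp_foot 0.6 [155. 366.] [0.5675 0.0116 0.0608]
ramp_ridge 0.84 [181. 278.] [ 0.5582 -0.1326  0.0267]
pad_span 0.87 [193. 235.] [ 0.5493 -0.2041  0.0292]
bottle_mid 0.94 [152. 368.] [0.5649 0.0161 0.062 ]
bottle 0.9 [118. 359.] [0.5149 0.0224 0.0453]
```

>>> send_rows(
  moves="87 -34.8 12 -9.7 0; 87 -34.8 12 -9.7 0; 87 -34.8 12 -9.7 0; 87 -34.8 12 -9.7 0; 87 -34.8 12 -9.7 0; 87 -34.8 12 -9.7 0; 87 -34.8 12 -9.7 0; 87 -34.8 12 -9.7 0; 87 -34.8 12 -9.7 0; 87 -34.8 12 -9.7 0; 87 0 0 0 -6.6; 87 0 0 0 -6.6; 87 0 0 0 -6.6; 87 0 0 0 -6.6; 87 0 0 0 -6.6; 87 0 0 0 -6.6; 87 0 0 0 0; 87 0 0 0 0",
)

```text
time_s: 5.48
position: [0.5013, -0.4102, 0.3026]
tcp_rot: [[-0.297, -0.0, -0.955], [0.955, 0.0, -0.297], [0.0, -1.0, -0.0]]
force: [-0.5, 0.4, -0.3]
opening: 1.0
```

Run:
```python
from cloud import *
s=read_state();print(np.round(s["joint_positions"],1),np.round(s["position"],4),np.round(s["tcp_rot"],3).tolist())
c=capture("wrist");T=wristT(c,s);cv2.imwrite("pics/w2.png",c["image"])
for t in ["paddle","stand"]:
    for m in masks_of(c,t)[:2]:
        q=cloud(c,m["region"],T)
        for lo,hi in((.035,.044),(.052,.068),(.098,.12)):
            u=q[(q[:,2]>lo)&(q[:,2]<hi)]
            print(t,round(m["p"],2),np.round(m["bbox"]),lo,len(u),rect(u) if len(u)>5 else "")
```

```text
[ -49.2   27.9   73.     0.    79.1 -156.4] [ 0.5013 -0.4102  0.3026] [[-0.297, -0.0, -0.955], [0.955, 0.0, -0.297], [0.0, -1.0, -0.0]]
paddle 0.84 [307. 136. 318. 192.] 0.035 8 [ 473.2 -426.2    0.5    8.5   13.1]
paddle 0.84 [307. 136. 318. 192.] 0.052 237 [ 502.1 -418.5   59.    13.6   17.5]
paddle 0.84 [307. 136. 318. 192.] 0.098 345 [ 501.8 -418.6   23.2   15.7   17.3]
paddle 0.77 [ 94.  22. 170.  71.] 0.035 91 [ 427.3 -647.6   58.2   11.5   58.2]
paddle 0.77 [ 94.  22. 170.  71.] 0.052 173 [ 429.3 -644.9   28.    13.1   33.5]
paddle 0.77 [ 94.  22. 170.  71.] 0.098 0 
stand 0.57 [294. 121. 334. 201.] 0.035 2390 [ 502.3 -418.4   93.7   49.7   17.3]
stand 0.57 [294. 121. 334. 201.] 0.052 7 [ 502.4 -419.5   58.9   10.8   19.6]
stand 0.57 [294. 121. 334. 201.] 0.098 4 
stand 0.18 [441.  88. 462. 107.] 0.035 0 
stand 0.18 [441.  88. 462. 107.] 0.052 0 
stand 0.18 [441.  88. 462. 107.] 0.098 0
```

View pics/w2.png

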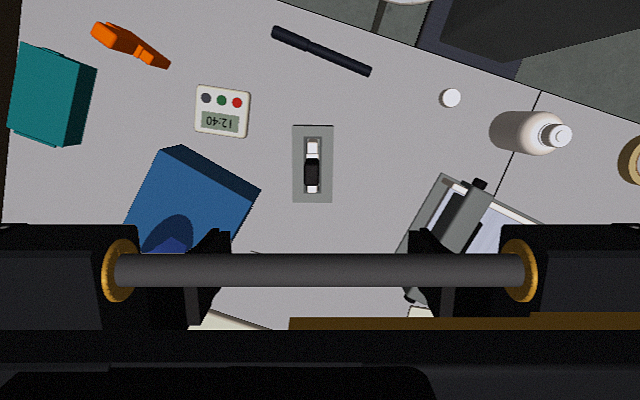

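The close view shows the white blade and black handle in the grey stand at (312,165), which is the right paddle. The orange look-alike is at (130,45). I'll check clearance around the stand and fit the ramp frame.

Run:
```python
from cloud import *
c0=np.load("w1.npz")
cl={"w1":cloud(c0,np.ones((400,640),bool),(c0["R"],c0["o"]))}
for n in("scene","side"):
    c=capture(n);cl[n]=cloud(c,np.ones((400,640),bool))
a=np.deg2rad(17.4);ex=np.array([-np.sin(a),np.cos(a)]);ey=np.array([np.cos(a),np.sin(a)])
for n,q in cl.items():
    d=q[:,:2]-[.502,-.4185];u,v=d@ex,d@ey
    for z0 in(.045,.07,.1):
        m=(abs(u)<.13)&(abs(v)<.08)&(q[:,2]>z0)&(q[:,2]<.2)&~((abs(u)<.02)&(abs(v)<.04))
        if m.any():print(n,z0,m.sum(),np.round([u[m].min(),u[m].max(),v[m].min(),v[m].max(),q[m,2].max()],3))
# ramp frame: fence tops / track
for n,q in cl.items():
    b=np.deg2rad(81.4);d=q[:,:2]-[.566,-.085];ux=np.array([-np.cos(b),-np.sin(b)]);uy=np.array([np.sin(b),-np.cos(b)])
    X,Y=d@ux*1000,d@uy*1000;Z=q[:,2]*1000
    for s in(-1,1):
        m=(X>-100)&(X<60)&(Y*s>55)&(Y*s<85)&(Z>38)
        print(n,"fence",s,m.sum(),np.round(np.percentile(Y[m],[3,50,97]),1), "slope",np.round(np.polyfit(X[m],Y[m],1),4),"z",np.round(np.polyfit(X[m],Z[m],1),3))
    m=(abs(Y)<50)&(X>-60)&(X<30)&(Z<40);print(" track z",np.round(np.polyfit(X[m],Z[m],1),4))
    m=(abs(Y)<72)&(Z>70)&(Z<90)&(X>60)&(X<220);print(" block",m.sum(),np.round(np.percentile(X[m],[2,98]),1),np.round(np.percentile(Y[m],[1,99]),1))
    m=(abs(Y)<90)&(X>-200)&(X<-100)&(Z>6)&(Z<20);print(" low end",np.round(np.percentile(X[m],[0.5,2,5]),1))
    m=(abs(Y)<90)&(X>150)&(X<200)&(Z>6)&(Z<45);print(" high end",np.round(np.percentile(X[m],[95,98,99.5]),1) if m.sum()>10 else '')
    m=(abs(Y)<35)&(X>-140)&(X<-60)&(Z>48)&(Z<70);print(" bottle top",m.sum(),np.round([np.percentile(Z[m],98),X[m][Z[m]>np.percentile(Z[m],85)].mean()],1))
```

```text
scene 0.045 460 [-0.13  -0.069  0.002  0.08   0.073]
scene 0.07 116 [-0.129 -0.07   0.006  0.08   0.073]
side 0.045 293 [-0.13  -0.068  0.005  0.08   0.071]
side 0.07 10 [-0.13  -0.092  0.016  0.072  0.071]
w1 fence -1 40141 [-79.6 -62.3 -55.4] slope [ -0.2385 -63.3763] z [4.12000e-01 5.11877e+02]
w1 fence 1 550 [63.6 66.7 71.2] slope [-2.0000e-04  6.6883e+01] z [ 0.    43.626]
 track z [ 0.061  22.6041]
 block 1542 [136.9 165.4] [-70.9  43. ]
 low end [-156.5 -150.5 -149.8]
 high end 
 bottle top 1136 [  63.6 -102.4]
scene fence -1 339 [-71.8 -67.6 -55.9] slope [-3.87000e-02 -6.74447e+01] z [-2.5000e-02  4.3902e+01]
scene fence 1 250 [61.7 65.7 71.6] slope [3.00000e-04 6.60398e+01] z [-2.0000e-03  4.3529e+01]
 track z [ 0.0593 24.2037]
 block 430 [137.7 166.3] [-70.8  68.6]
 low end [-158.4 -157.9 -157. ]
 high end [177.4 178.2 178.8]
 bottle top 254 [  65.4 -102.4]
side fence -1 251 [-69.  -65.7 -55.6] slope [-1.97000e-02 -6.55939e+01] z [-1.3000e-02  4.3629e+01]
side fence 1 221 [64.7 67.3 72.9] slope [-2.40000e-03  6.78719e+01] z [1.0000e-03 4.3289e+01]
 track z [ 0.0606 22.6705]
 block 464 [135.6 164.6] [-70.1  69.8]
 low end [-150.6 -150.  -146.7]
 high end [169.4 169.9 170.1]
 bottle top 467 [  63.6 -103.5]
```

>>> send_rows(
  moves="50 -8 0 1.8 0; 50 0 36 0 0; 50 0 36 0 0; 50 0 36 0 0; 50 0 36 0 0; 50 0 36 0 0; 50 0 20 0 0; 50 0 12 0 0; 50 0 12 0 0; 50 0 8 0 0; 50 0 5.6 0 0; 50 0 0 0 0; 50 0 0 0 0; 50 0 0 0 0",
)

```text
time_s: 6.9
position: [0.5025, -0.4193, 0.0663]
tcp_rot: [[-0.3, 0.002, -0.954], [0.954, -0.002, -0.3], [-0.002, -1.0, -0.001]]
force: [-0.2, -0.5, 1.0]
opening: 0.574
```

>>> send_rows(
  moves="0 0 0 0 0; 0 0 0 0 0; 0 0 0 0 0; 0 0 0 0 0; 0 0 0 0 0; 0 0 0 0 0; 0 0 0 0 0; 0 0 0 0 0",
)

```text
time_s: 7.57
position: [0.5018, -0.4186, 0.065]
tcp_rot: [[-0.3, -0.0, -0.954], [0.954, 0.0, -0.3], [0.0, -1.0, 0.0]]
force: [0.2, -0.6, 0.2]
opening: 0.18
```

>>> send_rows(
  moves="0 0 -8 0 0; 0 0 -12 0 0; 0 0 -25 0 0; 0 0 -30 0 0; 0 0 -30 0 0; 0 0 -30 0 0; 0 0 0 0 6.5; 0 0 0 0 6.5; 0 0 0 0 6.5; 0 0 0 0 6.5; 0 0 0 0 0; 0 0 0 0 0",
)

```text
time_s: 8.57
position: [0.5019, -0.4186, 0.2009]
tcp_rot: [[0.146, 0.001, -0.989], [0.989, -0.001, 0.146], [-0.001, -1.0, -0.001]]
force: [-0.9, -0.2, -1.2]
opening: 0.18
```

Run:
```python
from cloud import *
s=read_state();R=np.array(s["tcp_rot"]);print(np.round(s["position"],4),np.degrees(np.arctan2(R[1,0],R[0,0])),np.round(s["force"],2),s["opening"])
c=capture("wrist");cv2.imwrite("pics/w3.png",c["image"])
c=capture("scene");cv2.imwrite("pics/s3.png",c["image"][120:260,270:480])
```

```text
[ 0.5019 -0.4186  0.2009] 81.60707943967572 [-0.87 -0.19 -1.18] 0.1803393524574279
```

View pics/s3.png

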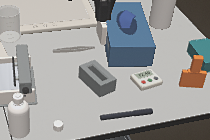

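The stand is empty and the paddle is held, shown by the 0.9 N weight and the 15.7 mm opening. Next I go above the low end of the ramp.

>>> send_rows(
  moves="0 37.4 0 0 0; 0 37.4 0 0 0; 0 37.4 0 0 0; 0 37.4 0 0 0; 0 37.4 0 0 0; 0 37.4 0 0 0; 0 37.4 0 0 0; 0 37.4 0 0 0; 0 37.4 0 0 0; 0 37.4 0 0 0; 0 37.4 0 0 0; 0 37.4 0 0 0; 0 37.6 0 -1.6 0; 0 0 0 0 0; 0 0 0 0 0; 0 0 0 0 0",
)

```text
time_s: 10.0
position: [0.5758, 0.0621, 0.2]
tcp_rot: [[0.147, -0.0, -0.989], [0.989, -0.001, 0.147], [-0.001, -1.0, 0.0]]
force: [0.1, -0.6, -0.4]
opening: 0.183
```

Run:
```python
from cloud import *
s=read_state();R=np.array(s["tcp_rot"]);print(np.round(s["position"],4),np.degrees(np.arctan2(R[1,0],R[0,0])),np.round(s["force"],2),np.round(s["joint_positions"]))
c=capture("wrist");T=wristT(c,s);cv2.imwrite("pics/w4.png",c["image"])
b=np.deg2rad(81.4);ux=np.array([-np.cos(b),-np.sin(b)]);uy=np.array([np.sin(b),-np.cos(b)])
def rep(n,q):
    d=q[:,:2]-[.566,-.085];X,Y,Z=d@ux*1000,d@uy*1000,q[:,2]*1000
    m=(abs(Y)<58)&(X>-135)&(X<-75)&(Z>45)&(Z<70)
    if m.sum()>20:print(n,"bottle",m.sum(),rect(np.stack([X,Y],1)[m]/1000),np.round(np.percentile(Y[m],[1,99]),1))
    m=(abs(Y)<30)&(X>-175)&(X<-130)&(Z>60)&(Z<230);
    if m.sum()>20:print(n,"paddle?",np.round(np.percentile(np.stack([X,Y,Z],1)[m],[2,50,98],axis=0),1).tolist())
    for f in(-1,1):
        m=(X>-60)&(X<100)&(Y*f>58)&(Y*f<80)&(Z>41)&(Z<47)
        if m.sum()>20:print(n,"fence",f,m.sum(),np.round(np.percentile(Y[m],[5,50,95]),1),np.round(np.polyfit(X[m],Y[m],1),4))
rep("w",cloud(c,np.ones((400,640),bool),T))
c=capture("side");rep("side",cloud(c,np.ones((400,640),bool)));cv2.imwrite("pics/sd4.png",cv2.resize(c["image"][130:330,180:420],None,fx=2.5,fy=2.5))
```

```text
[0.5758 0.0621 0.2   ] 81.54795724320492 [ 0.13 -0.63 -0.35] [ -5.  28.  90.  -0.  62. -86.]
w bottle 4500 [-102.6   -3.9  108.1   45.    89.9] [-57.2  41.4]
w paddle? [[-163.1, -29.0, 194.3], [-147.0, -23.5, 212.6], [-130.8, -21.6, 229.0]]
w fence -1 1617 [-70.  -66.6 -63. ] [ 2.00000e-03 -6.65995e+01]
side bottle 748 [-105.8   -2.4   42.6  109.5    2.1] [-56.3  50. ]
side paddle? [[-163.8, -28.8, 147.8], [-152.0, -18.6, 185.8], [-132.7, 12.3, 227.3]]
side fence -1 184 [-68.9 -65.3 -61.4] [-3.3000e-03 -6.5283e+01]
side fence 1 89 [65.  68.2 71.8] [7.10000e-03 6.80135e+01]
```

View pics/w4.png

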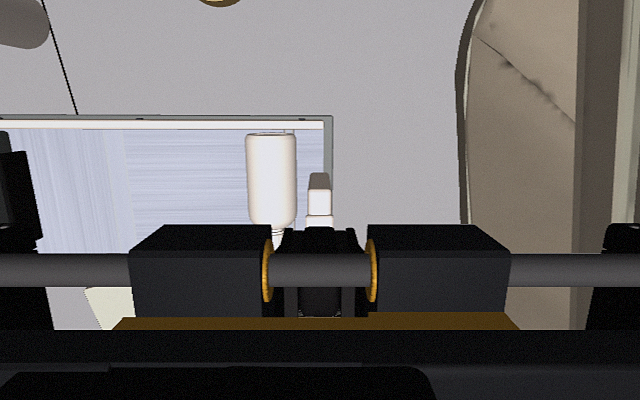

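>>> send_rows(
  moves="0 0 25 0 0; 0 0 25 0 0; 0 0 25 0 0; 0 0 20 0 0; 0 0 12 0 0; 0 0 8 0 0; 0 0 5.5 0 0; 0 0 0 0 0; 0 0 0 0 0; 0 0 0 0 0",
)

```text
time_s: 10.93
position: [0.5767, 0.0618, 0.0804]
tcp_rot: [[0.149, 0.002, -0.989], [0.989, -0.0, 0.149], [0.0, -1.0, -0.002]]
force: [-0.2, -0.3, -2.1]
opening: 0.175
```

Run:
```python
from cloud import *
c=capture("side");cv2.imwrite("pics/sd5.png",cv2.resize(c["image"][170:330,200:400],None,fx=3,fy=3))
s=read_state();print(np.round(s["position"],4),np.round(s["force"],2))
```

```text
[0.5766 0.062  0.0805] [ 0.03  0.51 -0.83]
```

View pics/sd5.png

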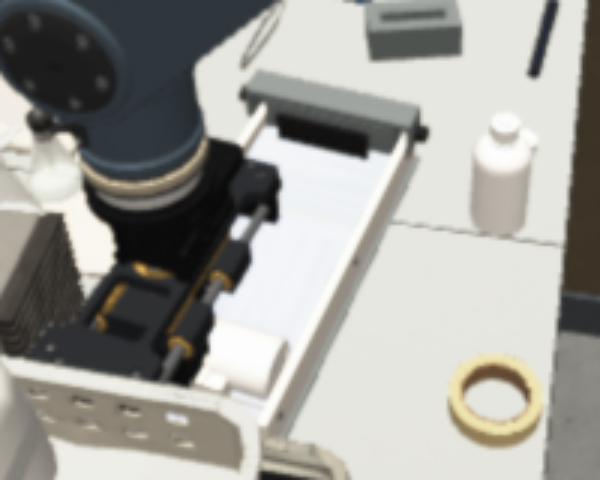

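>>> send_rows(
  moves="0 -3 -0.18 0 0; 0 -3 -0.18 0 0; 0 -2 -0.12 0 0; 0 -1 -0.06 0 0; 0 -1 -0.06 0 0; 0 -1 -0.06 0 0; 0 -1 -0.06 0 0; 0 -1 -0.06 0 0; 0 -1 -0.06 0 0; 0 -1 -0.06 0 0; 0 -1 -0.06 0 0; 0 -1 -0.06 0 0; 0 -1 -0.06 0 0; 0 -1.5 -0.09 0 0; 0 -2 -0.12 0 0; 0 -2 -0.12 0 0; 0 -2 -0.12 0 0; 0 -2 -0.12 0 0; 0 -2 -0.12 0 0; 0 -2 -0.12 0 0",
)

```text
time_s: 12.65
position: [0.5711, 0.0308, 0.0814]
tcp_rot: [[0.149, 0.0, -0.989], [0.989, -0.0, 0.149], [-0.0, -1.0, -0.0]]
force: [0.6, 0.4, -0.2]
opening: 0.178
```

>>> send_rows(
  moves="0 -2.5 -0.15 0 0; 0 -3 -0.18 0 0; 0 -3 -0.18 0 0; 0 -3 -0.18 0 0; 0 -3 -0.18 0 0; 0 -3 -0.18 0 0; 0 -3 -0.18 0 0; 0 -3 -0.18 0 0; 0 -3 -0.18 0 0; 0 -3 -0.18 0 0; 0 -3 -0.18 0 0; 0 -3 -0.18 0 0; 0 -3 -0.18 0 0; 0 -3 -0.18 0 0; 0 -3 -0.18 0 0; 0 -2.5 -0.15 0 0; 0 -2 -0.12 0 0; 0 -1.5 -0.09 0 0; 0 -1 -0.06 0 0; 0 0 0 0 0",
)

```text
time_s: 14.32
position: [0.5635, -0.0201, 0.0844]
tcp_rot: [[0.149, 0.0, -0.989], [0.989, -0.0, 0.149], [-0.0, -1.0, -0.0]]
force: [0.4, 0.0, -1.4]
opening: 0.181
```

```bash
cat > look.py <<'E'
from cloud import *
b=np.deg2rad(81.4);ux=np.array([-np.cos(b),-np.sin(b)]);uy=np.array([np.sin(b),-np.cos(b)])
s=read_state();d=np.array(s["position"])[:2]-[.566,-.085]
R=np.array(s["tcp_rot"]);print("t",s["time_s"],"tcp X,Y,z",np.round([d@ux*1000,d@uy*1000,s["position"][2]*1000],1),"yaw",round(np.degrees(np.arctan2(R[1,0],R[0,0])),2),"F ramp x,y,z",np.round([np.array(s["force"])[:2]@ux,np.array(s["force"])[:2]@uy,s["force"][2]],2))
import sys
for n in ("side","scene","wrist"):
    c=capture(n)
    q=cloud(c,np.ones((400,640),bool),wristT(c,s) if n=="wrist" else None);d=q[:,:2]-[.566,-.085];X,Y,Z=d@ux*1000,d@uy*1000,q[:,2]*1000
    ms=[m for m in masks_of(c,"bottle") if m["p"]>.2]
    for m in ms:
        k=m["region"][c["z_map"]>0] if False else None
        q2=cloud(c,m["region"],wristT(c,s) if n=="wrist" else None);e=q2[:,:2]-[.566,-.085];x,y,z=e@ux*1000,e@uy*1000,q2[:,2]*1000
        g=(abs(y)<60)&(abs(x)<170)&(z>30)&(z<80)
        if g.sum()>60:
            print(n,round(m["p"],2),"bottle rect",rect(np.stack([x,y],1)[g]/1000),"ztop",np.round(np.percentile(z[g],97),1),"n",g.sum())
    if len(sys.argv)>1 and n==sys.argv[2]: cv2.imwrite("pics/"+sys.argv[1]+".png",cv2.resize(c["image"][150:330,170:410] if n!="wrist" else c["image"],None,fx=2.5 if n!="wrist" else 1,fy=2.5 if n!="wrist" else 1))
E
python3 look.py w6 wrist
```

```text
t 14.3167 tcp X,Y,z [-63.8 -12.2  84.4] yaw 81.43 F ramp x,y,z [-0.1   0.36 -1.43]
side 0.63 bottle rect [-37.9 -36.1  43.9  44.8   4.7] ztop 68.0 n 328
scene 0.71 bottle rect [ 33.6   6.8 104.9 206.7  89. ] ztop 66.4 n 204
scene 0.69 bottle rect [-61.6 -13.   60.3  13.4  84.5] ztop 79.4 n 106
wrist 0.87 bottle rect [-35.2 -31.9  53.   45.4  89.8] ztop 67.1 n 6331
```

View pics/w6.png

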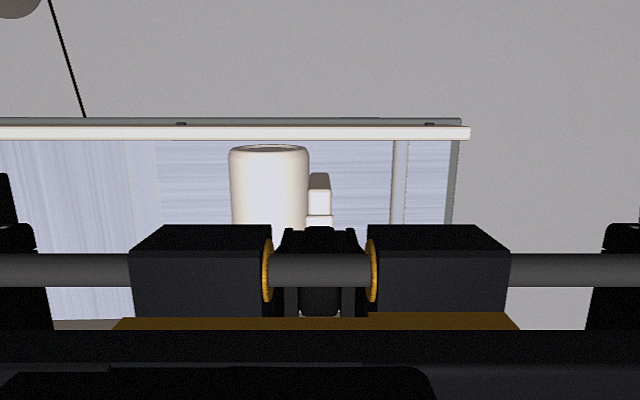

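>>> send_rows(
  moves="0 -1.5 -0.09 0 0; 0 -2.5 -0.15 0 0; 0 -3 -0.18 0 0; 0 -3 -0.18 0 0; 0 -3 -0.18 0 0; 0 -3 -0.18 0 0; 0 -3 -0.18 0 0; 0 -3 -0.18 0 0; 0 -3 -0.18 0 0; 0 -3 -0.18 0 0; 0 -3 -0.18 0 0; 0 -3 -0.18 0 0; 0 -3 -0.18 0 0; 0 -3 -0.18 0 0; 0 -3 -0.18 0 0; 0 -3 -0.18 0 0; 0 -3 -0.18 0 0; 0 -3 -0.18 0 0; 0 -3 -0.18 0 0; 0 -3 -0.18 0 0",
)

```text
time_s: 16.28
position: [0.5548, -0.0775, 0.0879]
tcp_rot: [[0.149, -0.0, -0.989], [0.989, -0.0, 0.149], [-0.0, -1.0, -0.0]]
force: [-0.2, -0.4, -0.6]
opening: 0.181
```

>>> send_rows(
  moves="0 -2.5 -0.15 0 0; 0 -2 -0.12 0 0; 0 -2 -0.12 0 0; 0 -1.5 -0.09 0 0; 0 -1.5 -0.09 0 0; 0 -1.5 -0.09 0 0; 0 -1.5 -0.09 0 0; 0 -1.5 -0.09 0 0; 0 -1.5 -0.09 0 0; 0 -1.5 -0.09 0 0; 0 -1.5 -0.09 0 0",
)

```text
time_s: 17.2
position: [0.5521, -0.0957, 0.089]
tcp_rot: [[0.149, -0.0, -0.989], [0.989, -0.0, 0.149], [-0.0, -1.0, 0.0]]
force: [0.7, 1.0, -1.0]
opening: 0.185
```

>>> send_rows(
  moves="0 -1.5 -0.09 0 0; 0 -1.5 -0.09 0 0; 0 -1.5 -0.09 0 0; 0 -1.5 -0.09 0 0",
)

```text
time_s: 17.53
position: [0.5512, -0.1017, 0.0894]
tcp_rot: [[0.149, 0.0, -0.989], [0.989, -0.0, 0.149], [-0.0, -1.0, -0.0]]
force: [-0.8, 0.5, -2.0]
opening: 0.178
```

>>> send_rows(
  moves="0 -1.5 -0.09 0 0; 0 -1.5 -0.09 0 0; 0 -1.5 -0.09 0 0; 0 -1.5 -0.09 0 0",
)

```text
time_s: 17.87
position: [0.5503, -0.1076, 0.0898]
tcp_rot: [[0.149, 0.0, -0.989], [0.989, -0.0, 0.149], [-0.0, -1.0, -0.0]]
force: [-0.9, 0.1, -0.8]
opening: 0.179
```

```bash
python3 look.py w7 wrist
```

```text
t 17.8667 tcp X,Y,z [ 24.7 -12.1  89.8] yaw 81.44 F ramp x,y,z [ 0.08 -0.89 -0.84]
side 0.79 bottle rect [ 54.2 -36.3  42.9  46.3   6.5] ztop 73.8 n 294
scene 0.72 bottle rect [ 71.   -4.9 109.2  42.3  89.6] ztop 75.3 n 518
wrist 0.8 bottle rect [ 79.8 -36.1  45.3  44.7   0. ] ztop 73.4 n 6417
```

```bash
python3 look.py w8 wrist
```

```text
t 18.1667 tcp X,Y,z [ 24.5 -12.2  89.7] yaw 81.44 F ramp x,y,z [-0.68 -0.02 -1.22]
side 0.72 bottle rect [ 80.7 -32.2  42.3  50.2   1.8] ztop 73.5 n 377
scene 0.63 bottle rect [ 87.7  -0.4  47.  119.6   2.3] ztop 75.6 n 556
scene 0.32 bottle rect [-3.700e+00  2.000e-01  2.831e+02  1.187e+02  3.000e-01] ztop 42.8 n 145
wrist 0.96 bottle rect [ 86.5 -36.3  44.4  44.6  89.8] ztop 73.6 n 6456
```

View pics/w8.png

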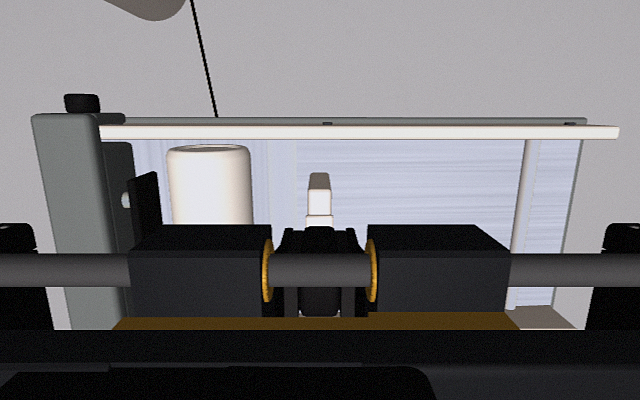

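The bottle snapped over the ridge and rolled ahead to about X=86, with the peak between frames near 0.17 m/s. I'll wait for it to roll back into the seat, holding the paddle a little behind.

>>> send_rows(
  moves="0 -1.5 -0.08 0 0; 0 -1.5 -0.08 0 0; 0 -1.5 -0.08 0 0; 0 -1 -0.06 0 0; 0 -0.5 -0.03 0 0; 0 0 0 0 0; 0 0 0 0 0; 0 0 0 0 0; 0 0 0 0 0; 0 0 0 0 0; 0 0 0 0 0; 0 0 0 0 0; 0 0 0 0 0; 0 0 0 0 0; 0 0 0 0 0",
)

```text
time_s: 19.72
position: [0.5494, -0.1133, 0.0901]
tcp_rot: [[0.149, -0.0, -0.989], [0.989, -0.0, 0.149], [-0.0, -1.0, 0.0]]
force: [0.4, 0.5, -0.9]
opening: 0.184
```

```bash
python3 look.py
python3 - <<'E'
from look import *
from cloud import *
c=capture("wrist");q=cloud(c,np.ones((400,640),bool),wristT(c,s));I=c["image"][c["z_map"]>0].max(1)
d=q[:,:2]-[.566,-.085];X,Y,Z=d@ux*1000,d@uy*1000,q[:,2]*1000
m=(Y>-45)&(Y<40)&(Z>40)&(Z<75)&(X>88)&(X<150)&(I<50)
print("pad dark",m.sum(),np.round(np.percentile(X[m],[2,10,50,90]),1),np.round(np.percentile(Y[m],[1,99]),1))
E
```

```text
t 19.7167 tcp X,Y,z [ 30.5 -12.1  90.1] yaw 81.44 F ramp x,y,z [-0.54  0.33 -0.93]
side 0.61 bottle rect [ 55.5 -35.6  44.   44.9   3.5] ztop 73.0 n 284
scene 0.68 bottle rect [ 60.4  -4.5 110.2  47.8  89.6] ztop 74.5 n 543
t 20.0167 tcp X,Y,z [ 30.5 -12.2  90.1] yaw 81.44 F ramp x,y,z [ 0.25  0.45 -1.67]
side 0.72 bottle rect [ 72.3 -34.6  45.1  79.6  90. ] ztop 72.8 n 285
scene 0.7 bottle rect [ 60.6  -4.8  47.9 110.    0.4] ztop 75.1 n 561
pad dark 3055 [124.7 125.  136.9 139.4] [-44.4  23.7]
```

The bottle is seated at about X=60.5, square. The pad face reads visually at about X=125, so contact should come with the paddle near X≈72. I'll move up slowly and feel for it.

>>> send_rows(
  moves="0 -0.5 -0.02 0 0; 0 -0.5 -0.02 0 0; 0 -0.5 -0.02 0 0; 0 -0.5 -0.02 0 0; 0 -1 -0.04 0 0; 0 -1.5 -0.05 0 0; 0 -2 -0.07 0 0; 0 -2 -0.07 0 0; 0 -2 -0.07 0 0; 0 -2 -0.07 0 0; 0 -2 -0.07 0 0; 0 -2 -0.07 0 0; 0 -2 -0.07 0 0; 0 -2 -0.07 0 0; 0 -2 -0.07 0 0; 0 -2 -0.07 0 0; 0 -1.5 -0.05 0 0; 0 -1 -0.04 0 0; 0 -0.5 -0.02 0 0; 0 -0.5 -0.02 0 0",
)

```text
time_s: 22.03
position: [0.5452, -0.1411, 0.0911]
tcp_rot: [[0.149, -0.0, -0.989], [0.989, 0.0, 0.149], [0.0, -1.0, 0.0]]
force: [0.1, -0.0, -1.2]
opening: 0.184
```

>>> send_rows(
  moves="0 -1 -0.04 0 0; 0 -1 -0.04 0 0; 0 -1 -0.04 0 0; 0 -1 -0.04 0 0; 0 -0.5 -0.02 0 0; 0 -0.5 -0.02 0 0; 0 -0.5 -0.02 0 0; 0 -0.5 -0.02 0 0; 0 0 0 0 0",
)

```text
time_s: 22.78
position: [0.5444, -0.1471, 0.0913]
tcp_rot: [[0.149, 0.0, -0.989], [0.989, -0.0, 0.149], [-0.0, -1.0, -0.0]]
force: [-0.2, -0.6, -0.9]
opening: 0.185
```

```bash
python3 look.py w9 wrist
```

```text
t 22.7833 tcp X,Y,z [ 64.6 -12.1  91.3] yaw 81.44 F ramp x,y,z [ 0.61 -0.06 -0.91]
side 0.53 bottle rect [ 96.6 -33.   57.8  48.5   1.1] ztop 74.0 n 256
scene 0.59 bottle rect [ 94.8  -6.  108.6  45.8  88.1] ztop 75.5 n 557
wrist 0.62 bottle rect [ 93.8 -32.4  53.5  44.8  87.5] ztop 73.9 n 6422
wrist 0.55 bottle rect [102.3 -46.5  73.5  48.7  24.9] ztop 60.1 n 139
```

>>> send_rows(
  moves="0 -0.5 -0.02 0 0; 0 -0.5 -0.02 0 0; 0 -0.5 -0.02 0 0; 0 -0.5 -0.02 0 0; 0 -0.5 -0.02 0 0; 0 -0.5 -0.02 0 0; 0 -0.5 -0.02 0 0; 0 -0.5 -0.02 0 0",
)

```text
time_s: 23.75
position: [0.5437, -0.151, 0.0915]
tcp_rot: [[0.149, -0.0, -0.989], [0.989, 0.0, 0.149], [0.0, -1.0, 0.0]]
force: [-1.1, 0.5, -0.6]
opening: 0.178
```

>>> send_rows(
  moves="0 -0.5 -0.02 0 0; 0 -0.5 -0.02 0 0; 0 0 0 0 0",
)

```text
time_s: 24.0
position: [0.5436, -0.152, 0.0915]
tcp_rot: [[0.149, 0.0, -0.989], [0.989, -0.0, 0.149], [-0.0, -1.0, -0.0]]
force: [-0.6, 1.0, -1.3]
opening: 0.18
```

>>> send_rows(
  moves="0 -0.5 -0.02 0 0; 0 -0.5 -0.02 0 0; 0 0 0 0 0",
)

```text
time_s: 24.25
position: [0.5435, -0.153, 0.0916]
tcp_rot: [[0.149, 0.0, -0.989], [0.989, -0.0, 0.149], [-0.0, -1.0, -0.0]]
force: [0.0, 0.5, -0.7]
opening: 0.184
```

>>> send_rows(
  moves="0 -0.5 -0.02 0 0; 0 -0.5 -0.02 0 0; 0 0 0 0 0",
)

```text
time_s: 24.5
position: [0.5434, -0.154, 0.0916]
tcp_rot: [[0.149, 0.0, -0.989], [0.989, -0.0, 0.149], [-0.0, -1.0, -0.0]]
force: [0.2, -0.5, -1.2]
opening: 0.182
```

>>> send_rows(
  moves="0 -0.5 -0.02 0 0; 0 -0.5 -0.02 0 0; 0 0 0 0 0",
)

```text
time_s: 24.75
position: [0.5432, -0.155, 0.0917]
tcp_rot: [[0.149, 0.0, -0.989], [0.989, -0.0, 0.149], [-0.0, -1.0, -0.0]]
force: [-0.4, 0.9, -0.8]
opening: 0.177
```

>>> send_rows(
  moves="0 -0.5 -0.02 0 0; 0 -0.5 -0.02 0 0; 0 0 0 0 0",
)

```text
time_s: 25.0
position: [0.543, -0.1558, 0.0917]
tcp_rot: [[0.149, -0.0, -0.989], [0.989, 0.0, 0.149], [0.0, -1.0, 0.0]]
force: [0.5, 0.4, -1.0]
opening: 0.184
```

>>> send_rows(
  moves="0 -0.5 -0.02 0 0; 0 0 0 0 0",
)

```text
time_s: 25.17
position: [0.5429, -0.1561, 0.0917]
tcp_rot: [[0.149, -0.0, -0.989], [0.989, 0.001, 0.149], [0.0, -1.0, 0.0]]
force: [1.0, 1.1, -1.0]
opening: 0.18
```

>>> send_rows(
  moves="0 -0.5 -0.02 0 0; 0 0 0 0 0",
)

```text
time_s: 25.33
position: [0.5429, -0.1565, 0.0917]
tcp_rot: [[0.149, 0.0, -0.989], [0.989, 0.001, 0.149], [0.001, -1.0, 0.0]]
force: [0.9, 2.7, -0.2]
opening: 0.179
```

>>> send_rows(
  moves="0 -0.5 -0.02 0 0; 0 0 0 0 0",
)

```text
time_s: 25.5
position: [0.5428, -0.1569, 0.0917]
tcp_rot: [[0.149, -0.0, -0.989], [0.989, 0.001, 0.149], [0.001, -1.0, 0.0]]
force: [0.6, 3.1, 0.6]
opening: 0.183
```

The pad is felt: the force rises about 1 N per 0.5 mm.

>>> send_rows(
  moves="0 -0.5 -0.02 0 0; 0 0 0 0 0; 0 0 0 0 0",
)

```text
time_s: 25.75
position: [0.5427, -0.1573, 0.0918]
tcp_rot: [[0.149, -0.0, -0.989], [0.989, 0.001, 0.149], [0.001, -1.0, 0.0]]
force: [1.6, 5.0, -0.5]
opening: 0.182
```

>>> send_rows(
  moves="0 -0.5 -0.02 0 0; 0 0 0 0 0; 0 0 0 0 0",
)

```text
time_s: 26.0
position: [0.5426, -0.1577, 0.0918]
tcp_rot: [[0.149, -0.0, -0.989], [0.989, 0.001, 0.149], [0.001, -1.0, 0.0]]
force: [2.1, 5.4, 0.9]
opening: 0.185
```

>>> send_rows(
  moves="0 -0.3 -0.01 0 0; 0 0 0 0 0; 0 0 0 0 0",
)

```text
time_s: 26.25
position: [0.5426, -0.1578, 0.0918]
tcp_rot: [[0.149, -0.0, -0.989], [0.989, 0.001, 0.149], [0.001, -1.0, 0.0]]
force: [2.1, 6.1, 0.3]
opening: 0.181
```

>>> send_rows(
  moves="0 0 0 0 0; 0 0 0 0 0; 0 0 0 0 0; 0 0 0 0 0",
)

```text
time_s: 26.58
position: [0.5426, -0.1579, 0.0918]
tcp_rot: [[0.149, 0.0, -0.989], [0.989, 0.001, 0.149], [0.001, -1.0, 0.0]]
force: [2.3, 5.5, 1.3]
opening: 0.18
```

>>> send_rows(
  moves="0 0 0 0 0; 0 0 0 0 0; 0 0 0 0 0; 0 0 0 0 0; 0 0 0 0 0",
)

```text
time_s: 27.0
position: [0.5426, -0.1579, 0.0918]
tcp_rot: [[0.149, -0.0, -0.989], [0.989, 0.001, 0.149], [0.001, -1.0, 0.0]]
force: [1.6, 5.8, 0.7]
opening: 0.185
```

>>> send_rows(
  moves="0 0 0 0 0; 0 0 0 0 0; 0 0 0 0 0; 0 0 0 0 0",
)

```text
time_s: 27.33
position: [0.5426, -0.1579, 0.0918]
tcp_rot: [[0.149, -0.0, -0.989], [0.989, 0.001, 0.149], [0.001, -1.0, 0.0]]
force: [1.6, 5.8, 0.4]
opening: 0.182
```

>>> send_rows(
  moves="0 0.4 0.01 0 0; 0 0.4 0.01 0 0; 0 0.4 0.01 0 0; 0 0.5 0.02 0 0; 0 0.5 0.02 0 0; 0 0.7 0.02 0 0; 0 1 0.03 0 0; 0 1 0.03 0 0; 0 1.2 0.04 0 0; 0 1.2 0.04 0 0; 0 1.2 0.04 0 0; 0 1.2 0.04 0 0; 0 1.2 0.04 0 0; 0 1.2 0.04 0 0; 0 1.2 0.04 0 0; 0 1.2 0.04 0 0; 0 1.2 0.04 0 0; 0 1.2 0.04 0 0; 0 1.2 0.04 0 0; 0 1.2 0.04 0 0",
)

```text
time_s: 29.0
position: [0.5455, -0.1394, 0.0911]
tcp_rot: [[0.149, -0.0, -0.989], [0.989, -0.0, 0.149], [-0.0, -1.0, 0.0]]
force: [0.2, -0.1, -0.5]
opening: 0.183
```

>>> send_rows(
  moves="0 1.2 0.04 0 0; 0 1.2 0.04 0 0; 0 1.2 0.04 0 0; 0 1.2 0.04 0 0; 0 1.2 0.04 0 0; 0 1.2 0.04 0 0; 0 1.2 0.04 0 0; 0 1.2 0.04 0 0; 0 1.2 0.04 0 0; 0 1.2 0.04 0 0; 0 1.2 0.04 0 0; 0 1.2 0.04 0 0; 0 1 0.04 0 0; 0 1 0.04 0 0; 0 1 0.04 0 0; 0 1 0.04 0 0; 0 1 0.04 0 0; 0 1 0.04 0 0; 0 1 0.04 0 0; 0 1 0.04 0 0",
)

```text
time_s: 30.67
position: [0.5488, -0.1173, 0.0903]
tcp_rot: [[0.149, 0.0, -0.989], [0.989, -0.0, 0.149], [0.0, -1.0, -0.0]]
force: [0.5, 0.5, -1.6]
opening: 0.18
```

```bash
python3 look.py w10 wrist
```

```text
t 30.6667 tcp X,Y,z [ 34.5 -12.1  90.3] yaw 81.44 F ramp x,y,z [-0.56  0.41 -1.57]
side 0.49 bottle rect [ 59.3 -36.7  40.9  42.6   2.8] ztop 73.1 n 253
scene 0.63 bottle rect [ 64.6  -3.8 112.5  44.1  89.7] ztop 74.7 n 548
wrist 0.6 bottle rect [ 63.4 -32.3  52.4  45.7  89.9] ztop 72.8 n 6466
```

>>> send_rows(
  moves="0 0.8 0.03 0 0; 0 0.8 0.04 0 0; 0 0.8 0.04 0 0; 0 0.8 0.04 0 0; 0 0.8 0.04 0 0; 0 0.8 0.05 0 0; 0 0.8 0.05 0 0; 0 1 0.06 0 0; 0 1 0.06 0 0; 0 1 0.06 0 0; 0 1 0.06 0 0; 0 1 0.06 0 0; 0 0 0 0 0; 0 0 0 0 0; 0 0 0 0 0; 0 0 0 0 0",
)

```text
time_s: 32.3
position: [0.5504, -0.107, 0.0897]
tcp_rot: [[0.149, -0.0, -0.989], [0.989, -0.0, 0.149], [-0.0, -1.0, 0.0]]
force: [0.2, -0.0, -0.9]
opening: 0.181
```

```bash
python3 look.py w11 wrist
```

```text
t 32.3 tcp X,Y,z [ 24.1 -12.1  89.7] yaw 81.43 F ramp x,y,z [ 0.02  0.2  -0.87]
side 0.84 bottle rect [ 57.2 -35.4  42.9  43.8   1.6] ztop 72.9 n 297
scene 0.96 bottle rect [ 62.2  -3.5  44.6 112.    0.3] ztop 74.5 n 559
wrist 0.56 bottle rect [ 61.3 -31.5  54.1  45.6  89.7] ztop 72.7 n 6490
```

View pics/w11.png

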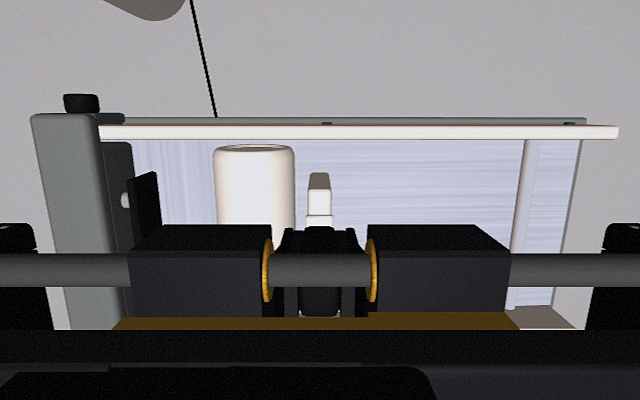

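The bottle is seated at (255,190): X≈61.3, square, clear of the paddle. I'll take the paddle back.

>>> send_rows(
  moves="0 5 0 0 0; 0 5 0 0 0; 0 0 -15 0 0; 0 0 -25 0 0; 0 0 -30 0 0; 0 0 -25 0 0; 0 0 -15 0 0; 0 -36.2 0 0 0; 0 -36.2 0 0 0; 0 -36.2 0 0 0; 0 -36.2 0 0 0; 0 -36.2 0 0 0; 0 -36.2 0 0 0; 0 -36.2 0 0 0; 0 -36.2 0 0 0; 0 -36.2 0 1.6 0; 0 0 0 0 -6.5; 0 0 0 0 -6.5; 0 0 0 0 -6.5; 0 0 0 0 -6.5",
)

```text
time_s: 34.27
position: [0.5016, -0.4185, 0.1992]
tcp_rot: [[-0.305, -0.001, -0.952], [0.952, 0.001, -0.305], [0.001, -1.0, 0.0]]
force: [-0.2, 0.1, -0.5]
opening: 0.183
```

>>> send_rows(
  moves="0 0 0 0 0; 0 0 0 0 0; 0 0 0 0 0; 0 0 0 0 0; 0 0 0 0 0",
)

```text
time_s: 34.68
position: [0.5019, -0.4188, 0.1998]
tcp_rot: [[-0.299, -0.0, -0.954], [0.954, 0.0, -0.299], [0.0, -1.0, -0.0]]
force: [0.3, 0.4, -0.2]
opening: 0.182
```

Run:
```python
from cloud import *
s=read_state();R=np.array(s["tcp_rot"]);print(s["time_s"],np.round(s["position"],4),"yaw",np.degrees(np.arctan2(R[1,0],R[0,0])))
d=np.array([.5018,-.4186])-s["position"][:2];print("to go tool x,z mm",np.round([d@R[:2,0]*1e3,d@R[:2,2]*1e3],2))
c=capture("wrist");T=wristT(c,s);cv2.imwrite("pics/w12.png",c["image"])
q=cloud(c,np.ones((400,640),bool),T)
# paddle tilt check: blade points in tool frame
p=(q-s["position"])@R*1000
m=(p[:,1]>0)&(p[:,1]<60)&(abs(p[:,0])<20)&(abs(p[:,2])<40);
for lo,hi in((0,15),(15,30),(30,45),(45,60)):
    k=m&(p[:,1]>=lo)&(p[:,1]<hi)
    if k.sum()>10:print(lo,k.sum(),np.round(np.percentile(p[k],[2,50,98],axis=0),1).tolist())
```

```text
34.6833 [ 0.5019 -0.4188  0.1998] yaw 107.39328809096891
to go tool x,z mm [0.18 0.05]
0 1089 [[-6.1, 0.7, 11.0], [0.3, 5.4, 19.7], [6.7, 12.7, 29.6]]
15 114 [[-5.4, 15.4, 28.0], [0.4, 22.1, 29.4], [5.8, 29.7, 29.8]]
30 96 [[-5.4, 30.3, 28.3], [0.1, 36.1, 29.4], [5.5, 44.0, 29.7]]
45 56 [[-5.6, 45.4, 27.8], [0.1, 49.6, 29.4], [5.8, 54.3, 29.7]]
```

The paddle is upright in the grip and hasn't slipped, and it's aligned to 0.2 mm. I'll lower it.

>>> send_rows(
  moves="0 0.2 20 0 0; 0 0 30 0 0; 0 0 25 0 0; 0 0 15 0 0; 0 0 8 0 0; 0 0 4 0 0; 0 0 4 0 0; 0 0 4 0 0; 0 0 4 0 0; 0 0 4 0 0; 0 0 4 0 0; 0 0 4 0 0; 0 0 4 0 0; 0 0 0 0 0; 0 0 0 0 0",
)

```text
time_s: 35.98
position: [0.5016, -0.4186, 0.0694]
tcp_rot: [[-0.3, -0.0, -0.954], [0.954, 0.001, -0.3], [0.001, -1.0, 0.0]]
force: [-0.2, -0.5, -0.4]
opening: 0.18
```

>>> send_rows(
  moves="0 0 2 0 0; 0 0 1.5 0 0; 0 0 1 0 0; 0 0 0 0 0; 0 0 0 0 0",
)

```text
time_s: 36.4
position: [0.5017, -0.4188, 0.0652]
tcp_rot: [[-0.3, -0.0, -0.954], [0.954, 0.0, -0.3], [0.0, -1.0, 0.0]]
force: [0.4, 0.6, -1.2]
opening: 0.181
```

>>> send_rows(
  moves="0 0 0.3 0 0; 45 0 0 0 0; 45 0 0 0 0; 45 0 0 0 0; 45 0 0 0 0; 45 0 0 0 0; 45 0 0 0 0",
)

```text
time_s: 36.98
position: [0.5018, -0.4188, 0.065]
tcp_rot: [[-0.3, 0.0, -0.954], [0.954, -0.0, -0.3], [-0.0, -1.0, -0.0]]
force: [-0.1, -0.2, -0.9]
opening: 0.495
```

>>> send_rows(
  moves="45 0 -10 0 0; 45 0 -20 0 0; 45 0 -30 0 0; 45 0 -40 0 0; 45 0 -40 0 0; 45 0 -40 0 0; 45 0 -40 0 0; 45 0 0 0 0; 45 0 0 0 0",
)

```text
time_s: 37.73
position: [0.503, -0.4201, 0.2898]
tcp_rot: [[-0.3, 0.006, -0.954], [0.954, -0.007, -0.3], [-0.008, -1.0, -0.003]]
force: [0.3, -0.3, -1.2]
opening: 0.522
```

```bash
python3 look.py
python3 - <<'E'
from cloud import *
s=read_state();c=capture("wrist");T=wristT(c,s);cv2.imwrite("pics/w13.png",c["image"])
q=cloud(c,np.ones((400,640),bool),T)
d=q[:,:2]-[.502,-.4185];a=np.deg2rad(17.4);u=d@[-np.sin(a),np.cos(a)]*1e3;v=d@[np.cos(a),np.sin(a)]*1e3
for lo,hi in((.045,.07),(.095,.12)):
    m=(abs(u)<20)&(abs(v)<40)&(q[:,2]>lo)&(q[:,2]<hi);print(lo,m.sum(),rect(q[m]),"top z",np.round(np.percentile(q[m,2],[50,95]),4))
E
```

```text
t 37.7333 tcp X,Y,z [340.7 -12.2 289.8] yaw 107.44 F ramp x,y,z [ 0.27  0.3  -1.17]
side 0.82 bottle rect [ 61.9  -7.9 107.   71.2  66.5] ztop 72.8 n 732
side 0.29 bottle rect [ 94.5  -4.  112.1 119.4   5.6] ztop 69.0 n 104
scene 0.83 bottle rect [ 62.4  -5.2  44.7 108.9   0.7] ztop 74.8 n 542
scene 0.71 bottle rect [ 1.650e+01 -2.000e-01  2.409e+02  1.190e+02  0.000e+00] ztop 66.6 n 183
0.045 283 [ 501.4 -418.1   59.1   15.2   20.3] top z [0.0595 0.0632]
0.095 386 [ 502.  -418.5   24.2   15.8   17. ] top z [0.1048 0.1064]
```

View pics/w13.png

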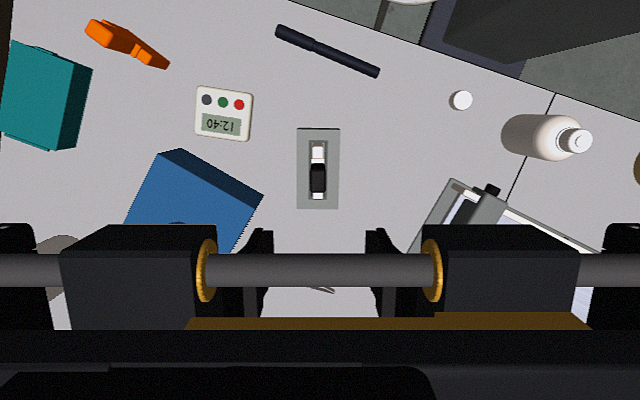

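The paddle stands upright in its stand at (318,170), its top at 0.106 m, so it's fully down. The bottle is still seated, square within 1°.

```bash
python3 -c "
from rig import *
print(hand_in())"
```

```text
the job is handed in; nothing more can be done
None
```

The job is done and handed in at about 38 s of the 72 s limit. The bottle was registered against the pad and is in its seat behind the ridge, and the paddle is back upright in its stand.

- **Rolling up:** The paddle rolled the bottle up the ramp. After the ridge, the bottle snapped ahead to about x = 86 mm. The peak between frames was about 0.17 m/s, under the 0.3 m/s limit, and it rolled back on its own into the seat.
- **Pressing:** I felt the pad with the paddle at ramp x of about 73 mm, so its face is at roughly x = 125 mm. The push was about 5.8–6.4 N, held steady for just over 1 s, well below the 15 N limit.
- **Bottle at the end:** After the slow back-off, the bottle's axis was at about x = 62 mm and it lay within 1° of square. One partly hidden side view gave an unusable bottle shape; the other camera readings agreed.
- **Paddle at the end:** Its top was at 0.106 m, as expected when fully down, and it was within 1 mm of where it started. The gripper is clear of everything.

Nothing else looked moved in the last picture. I saw no force from any unintended contact; forces were only readable at the end of each move call.

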